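# Scrub the measuring jug and hold the brush over the drip dish

## Task

Take the bottle brush out of its pot and scrub the inside of the measuring jug with three up-and-down strokes, each right down to the bottom and back up by at least half the jug's depth. Then lift the brush over the things standing in between and hold it to drip upright over the middle of the round drip dish, its lower end about a centimetre above the dish's rim and not touching it; finish there, still holding the brush. Leave the jug, pot, dish and everything else standing where they are.

Things in the scene. Friction and masses are not known exactly. Their poses are not given: they have to be found in the camera images.
- brush: White bottle brush, 225 mm long, 0.12 kg, standing head down on the pot's inner floor. Origin: centre of the flat lower end; z up along the brush. From the lower end: 0-80 mm head (soft bristles 72 mm across that give way freely, stiff core 52 mm across), to 137 mm wire stem 9 mm thick, to 225 mm round handle 22 mm thick. Good grip from above: 185 mm from the lower end.
- pot: Round stainless-steel brush pot, open at the top, 75 mm high, outer diameter 92 mm at the foot and 100 mm at the rim, wall 3 mm, inner floor 5 mm up, 0.6 kg, loose. Origin: centre of its underside; z up. The brush stands in it, within 6 mm of its centre.
- pot_rim (a point): Centre of the pot's mouth, at rim height, 75 mm above the pot's underside.
- jug: White plastic measuring jug with loop handle, open top, 95 mm high, outside 80 mm across at the foot and 86 at the rim, wall 3 mm, inner floor 5 mm up, about 0.18 kg, loose. Origin: centre of the underside; z up; the handle points along its -x, reaches 76 mm from the axis and faces roughly towards the robot. Bigger than the dosing cup, which has no handle.
- jug_floor (a point): Centre of the jug's inner floor, 5 mm above the jug's underside; z up.
- jug_rim (a point): Centre of the jug's mouth, 95 mm above the jug's underside.
- dish: Low round stainless-steel drip dish with a slotted strainer in it, 16 mm high, 104 mm across at the foot, 116 mm across at the rim, strainer top 9 mm above the underside, 0.25 kg, loose. Origin: centre of the underside; z up. It stands on the other side of the middle row of things from the jug.
- dish_rim (a point): Centre of the drip dish at rim height, 16 mm above its underside; z up.
- dosing_cup: Bystander: small white plastic cup without handle, 72 mm across, 55 mm high. Origin: centre of the underside.
- carton: Bystander: dryer-sheet carton, 100 x 140 x 100 mm high. One of three things in a row down the middle of the table (carton, peg basket and powder tub, in any order). Origin: centre of the underside.
- peg_basket: Bystander: grey open basket of wooden clothes pegs, 110 x 150 x 70 mm, pegs up to 90 mm above the table; in the middle row. Origin: centre of the underside.
- powder_tub: Bystander: round white tub with grey lid, 92 mm across, 95 mm high; in the middle row. Origin: centre of the underside.
- lint_roller: Bystander: lint roller lying down, about 235 mm long, 54 mm high; far left. Origin: under the inner end of the paper roll.
- spray_bottle: Bystander: white trigger spray bottle, 76 mm across, 203 mm high; far right. Origin: centre of the underside.
- token_tray: Bystander: low grey tray of laundry tokens, 110 x 80 x 22 mm, far side of the table. Origin: centre of the underside.
There are look-alikes about, which are no part of the job. What is shaped like the brush but orange is not meant. Leave any orange look-alike of the pot alone.

How it is judged:
On the way, in this order (a step that is already met when the one before it is completed fails the run):
1. the brush is gripped and lifted clear out of its pot (contact force between the fingers and brush above 1 N and z of brush in the frame of pot_rim above 0.005 m), for 0.05 s.
2. first stroke down: the end of the brush is within 12 mm of the jug's inner floor (horizontal distance between brush and jug_floor below 0.03 m and angle between brush's own z axis and vertical below 0.35 rad and contact force between the fingers and brush above 1 N and z of brush in the frame of jug_floor below 0.012 m), for 0.05 s.
3. first stroke up: the end of the brush is 40 mm or more above the jug's inner floor (horizontal distance between brush and jug_floor below 0.03 m and angle between brush's own z axis and vertical below 0.35 rad and contact force between the fingers and brush above 1 N and z of brush in the frame of jug_floor between 0.04 and 0.1 m), for 0.05 s.
4. second stroke down: the end of the brush is within 12 mm of the jug's inner floor (all of step 2), for 0.05 s.
5. second stroke up: the end of the brush is 40 mm or more above the jug's inner floor (all of step 3), for 0.05 s.
6. third stroke down: the end of the brush is within 12 mm of the jug's inner floor (all of step 4), for 0.05 s.
7. third stroke up: the end of the brush is 40 mm or more above the jug's inner floor (all of step 5), for 0.05 s.
At the end, for the whole second after the job is handed in: The fingers hold the brush still and upright (within about 10 degrees), its lower end 3 to 25 mm above the drip dish's rim and within 16 mm of the dish's centre, not touching the dish. The jug and the pot stand within 40 mm of where they were, the dish within 20 mm, all bystanders within 25 mm (horizontal distance between brush and dish_rim below 0.016 m and z of brush in the frame of dish_rim between 0.003 and 0.025 m and angle between brush's own z axis and vertical below 0.17 rad and contact force between the fingers and brush above 1 N and contact force between brush and dish below 0.05 N and linear speed of brush below 0.02 m/s and angle between each of jug, pot's own z axis and vertical below 0.1 rad and distance of each of jug, pot from where it was at the start of the episode below 0.04 m and distance of dish from where it was at the start of the episode below 0.02 m and distance of each of dosing_cup, carton, peg_basket, powder_tub, lint_roller, spray_bottle, token_tray from where it was at the start of the episode below 0.025 m); the arm keeps its last pose, push and grip.
It fails at once if the brush touches the drip dish (contact force between brush and dish above 0.3 N).
It fails at once if the jug or the pot is tipped over (angle between any of jug, pot's own z axis and vertical above 0.4 rad).
It fails at once if a bystander is pushed more than 25 mm or tipped (distance of any of dosing_cup, carton, peg_basket, powder_tub, lint_roller, spray_bottle, token_tray from where it was at the start of the episode above 0.025 m or angle between any of dosing_cup, carton, peg_basket, powder_tub, lint_roller, spray_bottle, token_tray's own z axis and vertical above 0.25 rad).
It also fails if it takes over 58 s, if anything falls off the work surface, if the arm or the gripper's body presses on something with over 40 N, if the wrist force passes 120 N, or if a joint passes its speed limit or range.

## Robot

A 6-joint arm with a two-finger parallel gripper is mounted at the origin on the work surface. World frame = base frame: x ahead of the robot, y to its left, z up, the work surface at z = 0. Lengths are in m, angles in rad, forces in N, time in s.
With the tool pointing down it reaches from about 0.35 to 1 m from the base axis. Payload 7.1 kg.
Tool frame: the origin (TCP) lies between the finger pads; the fingertips stand 22 mm ahead of it and the grasp point (between the pads) lies 3 mm ahead of it; z points along the fingers, y is the line along which they close (so a half turn about z gives the same grasp; the last joint's range is limited). The gripper opens to 85 mm and grips with 20 to 120 N. Pads are 22 mm wide; open, the fingers measure 114 mm over their backs; the gripper's body (76 mm by 85 mm) begins 54 mm behind the grasp point. The pads swing forward as they close: fully open they stand 13 mm farther back than shut.
Start: joints at [1.18, 0.423, 1.63, -0, 1.089, -0.019], TCP at [0.227, 0.582, 0.253] pointing down, gripper open.
Joint ranges: [-3, 3], [-0.9, 2.11], [0.09, 2.58], [-1.31, 4.45], [0.11, 2.69], [-2.54, 2.54]. Speed limits (rad/s): [2.39, 2.39, 3.01, 3.14, 3.14, 3.14].

## Interface

Orientations are given as a rotation vector (axis times angle).
In Python, from rig import manip gives the robot as it stands. The module is installed in compiled form; this text tells all that it offers. Calls block until the motion is done:
- manip.move_to(position, orientation): joint-space move of the TCP to a pose.
- manip.servo_line(position, orientation=None, rate=0.15): straight line of the TCP; orientation=None keeps the orientation; rate is the mean speed in m/s.
- manip.set_joints(angles): joint-space move.
- manip.command_gripper(opening, f_grip=None): finger opening in m; f_grip is the grip in N (None keeps the last); returns when the fingers have stopped.
- manip.hold(seconds).
- manip.solve_ik(position, orientation): joint angles nearest the present ones, or None.
- manip.camera(name): name is "scene" or "top" or "wrist"; returns a dict with "image" (480x640x3 uint8, red, green, blue), "fx", "fy", "cx", "cy" (pixels), "cam_to_world" (4x4, takes a point from camera to world coordinates); the wrist camera has in their place "mount" (4x4, takes a point from camera to tool coordinates, whose origin is the TCP and whose axes are the flange's). Camera axes: x right, y down, z forward; pixel columns grow to the right and rows downward; lengths in m; the calibration is good to about 2 mm. A picture is of the moment at which its call begins: read the wrist's pose just before it. There is no depth.
A pose or a line that the arm cannot do raises manip.IKError and nothing moves.
- manip.sign_off(): hands the job in; it is judged then, once.
Readings, each from a call of its own:
- manip.get_time(): time.
- manip.get_joint_positions(): joint angles.
- manip.get_joint_vel(): joint speeds.
- manip.get_tau(): joint torques, N m.
- manip.get_position(): TCP position.
- manip.get_ee_rot(): TCP orientation.
- manip.get_contact_force(): force on the tool from outside, world axes, zero at the start.
- manip.get_torque(): the same for the moment, N m.
- manip.get_width(): finger opening in m.
- manip.get_grip_force(): force on a finger pad.
Only numpy, scipy, OpenCV 4.12 (cv2) and the standard library are available. Lean on these libraries where they do the work, as an engineer would, in place of code of your own. Each camera call takes 0.05 s, during which the arm holds its last target. There are 200 camera calls.

## Working session

There is one attempt and no reset: what is moved stays moved. The work goes in short steps, each a Python script; the robot and the scene stay as the last script left them, time stands still between calls to the robot, and variables do not carry over. Pictures are saved under pics/ and viewed, at most 10 in all, crops included, and the job is handed in when it is done.

```bash
mkdir -p pics; python3 - <<'E'
from rig import manip
import cv2,pickle,numpy as np
np.set_printoptions(precision=4,suppress=True)
d={}
for n in("scene","top"):
    c=manip.camera(n);d[n]=c;cv2.imwrite(f"pics/{n}0.png",c["image"][:,:,::-1]);print(n,c["fx"],c["fy"],c["cx"],c["cy"]);print(c["cam_to_world"])
pickle.dump(d,open("d0.pkl","wb"));print(manip.get_time(),manip.get_ee_rot())
E
```

```text
scene 544.717522540526 544.717522540526 320.73715532603114 237.9260647467275
[[-0.2138  0.7655 -0.6068  1.3147]
 [ 0.9768  0.1768 -0.1211  0.1416]
 [ 0.0145 -0.6186 -0.7855  1.0261]
 [ 0.      0.      0.      1.    ]]
top 554.4662259124034 554.4662259124034 326.6324786005349 235.11172954230258
[[-0.0169 -0.9801  0.1977  0.3069]
 [-0.9999  0.0158 -0.007   0.0174]
 [ 0.0037 -0.1978 -0.9802  1.3796]
 [ 0.      0.      0.      1.    ]]
0.1 [-0.5806 -3.0872  0.0022]
```

View pics/scene0.png

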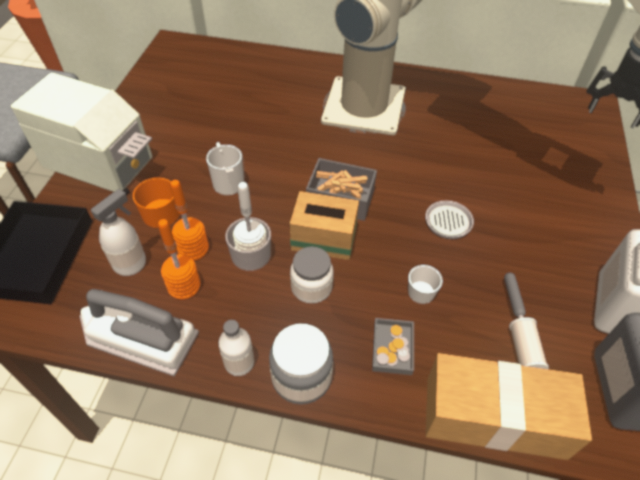

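View pics/top0.png

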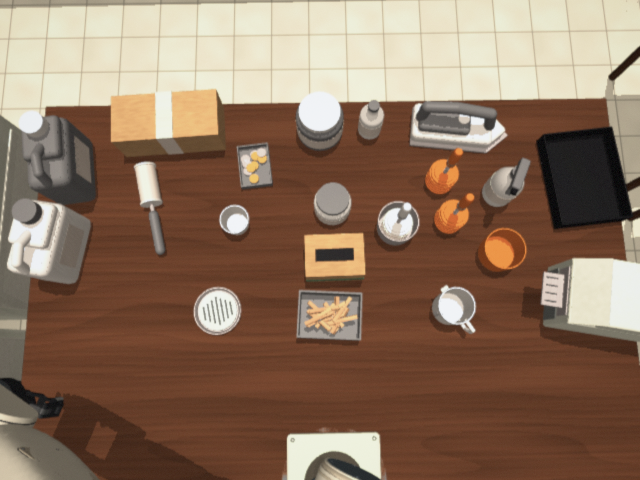

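Candidates (top image): white brush in steel pot (398,223), handle tip (404,209) against orange brushes (442,177) and (452,216); steel pot (398,223) against orange pot (502,250). The jug is at (454,306), with a handle at (470,328), and the dosing cup at (235,221) has no handle. The dish is at (217,311). I choose the white and steel items and check them in one crop.

```bash
cat > h.py <<'E'
import numpy as np,cv2,pickle
from scipy.optimize import least_squares
np.set_printoptions(precision=4,suppress=True)
def ray(c,px):
    px=np.atleast_2d(px).astype(float);T=np.array(c["cam_to_world"])
    d=np.c_[(px[:,0]-c["cx"])/c["fx"],(px[:,1]-c["cy"])/c["fy"],np.ones(len(px))]@T[:3,:3].T
    return T[:3,3],d
def onplane(c,px,z):
    o,d=ray(c,px);return (o+d*((z-o[2])/d[:,2])[:,None])[:,:2]
def mask(im,box):
    x0,y0,x1,y1=box;h=cv2.cvtColor(im,cv2.COLOR_RGB2HSV)
    m=((h[...,1]<75)&(h[...,2]>85)).astype(np.uint8)*255
    o=np.zeros_like(m);o[y0:y1,x0:x1]=m[y0:y1,x0:x1]
    o=cv2.morphologyEx(o,cv2.MORPH_CLOSE,np.ones((3,3)))
    return max(cv2.findContours(o,0,1)[0],key=cv2.contourArea)[:,0]
def rim(c,box,z,r,sel=True):
    """circle of known radius on far-from-camera part of outline"""
    k=mask(c["image"],box);p=onplane(c,k,z);ctr=p.mean(0)
    for _ in range(4):
        n=ctr-np.array(c["cam_to_world"])[:2,3];n/=np.linalg.norm(n)
        q=p[((p-ctr)@n>0.005)] if sel else p
        f=least_squares(lambda v:np.linalg.norm(q-v[:2],axis=1)-r,ctr,loss="soft_l1",f_scale=.0015);ctr=f.x
    g=least_squares(lambda v:np.linalg.norm(q-v[:2],axis=1)-v[2],[*ctr,r],loss="soft_l1",f_scale=.0015).x
    return ctr,g,k
E
python3 - <<'E'
from h import *
d=pickle.load(open("d0.pkl","rb"))
B={"pot":[("top",(375,195,423,247)),("scene",(222,205,274,270)),.075,.05],
"jug":[("top",(425,282,482,336)),("scene",(203,140,248,196)),.095,.043],
"dish":[("top",(190,285,245,337)),("scene",(422,198,478,240)),.016,.058]}
vis={n:d[n]["image"][:,:,::-1].copy() for n in d}
for n,(a,b,z,r) in B.items():
    for v,box in(a,b):
        ctr,g,k=rim(d[v],box,z,r,n!="dish");print(n,v,ctr,"free",g)
        for p in k: vis[v][p[1],p[0]]=(0,255,0)
t=vis["top"];s=vis["scene"]
R=lambda im,x,y:cv2.resize(im[y:y+70,x:x+90],(400,300),interpolation=cv2.INTER_CUBIC)
cv2.imwrite("pics/crop1.png",np.vstack([np.hstack([R(t,365,185),R(t,415,275)]),np.hstack([R(s,200,140),R(s,210,175)])]))
E
```

```text
pot top [ 0.6024 -0.1652] free [ 0.603  -0.1656  0.0494]
pot scene [ 0.5977 -0.1681] free [ 0.5816 -0.1762  0.0394]
jug top [ 0.3948 -0.2899] free [ 0.3824 -0.2677  0.0651]
jug scene [ 0.3973 -0.2902] free [ 0.3962 -0.2908  0.042 ]
dish top [0.3992 0.2785] free [0.3992 0.2785 0.0574]
dish scene [0.4056 0.2778] free [0.4057 0.2779 0.0585]
```

View pics/crop1.png

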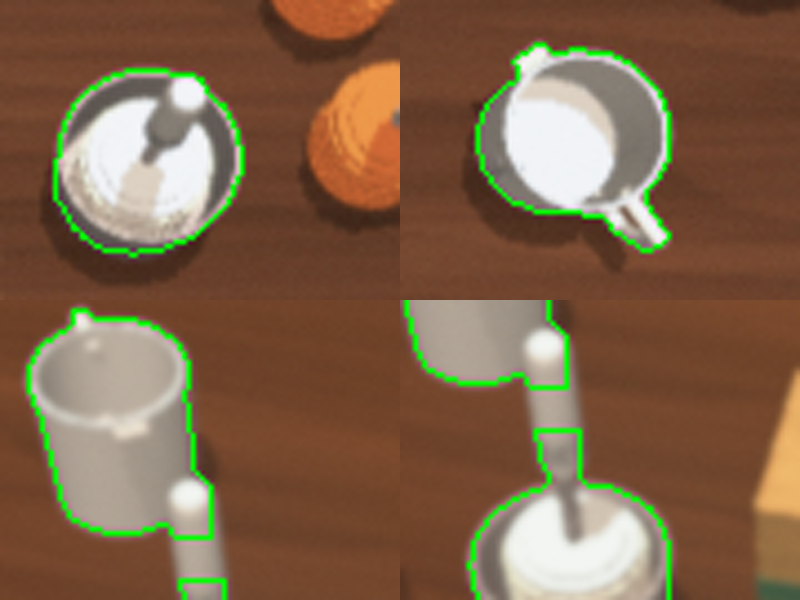

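The crop shows the white brush in the steel pot (top view, handle tip about (407,207)). It also shows the white jug with spout and handle, rim centre about (447,303). The choice is confirmed. Next I triangulate the handle tip and check the IK.

```bash
cat >> h.py <<'E'
from scipy.spatial.transform import Rotation as Rn
def down(yaw): # tool z down, tool y axis at angle yaw from world x
    y=np.array([np.cos(yaw),np.sin(yaw),0]);z=np.array([0,0,-1.]);x=np.cross(y,z)
    return Rn.from_matrix(np.c_[x,y,z]).as_rotvec()
def tri(c1,p1,c2,p2):
    o1,d1=ray(c1,p1);o2,d2=ray(c2,p2);d1=d1[0];d2=d2[0]
    s=np.linalg.lstsq(np.c_[d1,-d2],o2-o1,rcond=None)[0]
    a,b=o1+s[0]*d1,o2+s[1]*d2;return (a+b)/2,np.linalg.norm(a-b)
E
python3 - <<'E'
from h import *
from rig import manip
d=pickle.load(open("d0.pkl","rb"));t,s=d["top"],d["scene"]
print(tri(t,(407.1,207.2),s,(242.6,185.5)), onplane(t,(407.1,207.2),.23),onplane(s,(242.6,185.5),.23))
print("head/stem", tri(t,(398.5,222),s,(249.5,230)))
for yaw in np.arange(-3,3.2,.5):
  print(round(yaw,2),[None if q is None else np.array(q) for q in (manip.solve_ik(list(p),list(down(yaw))) for p in [(.6,-.166,.193),(.6,-.166,.36),(.396,-.29,.195),(.402,.278,.36)])])
E
```

```text
(array([ 0.5985, -0.1649,  0.2237]), np.float64(0.00021583460039853835)) [[ 0.5969 -0.1638]] [[ 0.6041 -0.1626]]
head/stem (array([ 0.5981, -0.1644,  0.0806]), np.float64(0.0012550483395611224))
-3.0 [None, None, array([-0.6563,  0.312 ,  1.9671, -0.    ,  0.8625,  2.3437]), None]
-2.5 [array([-0.289 ,  0.4906,  1.6782, -0.    ,  0.9727,  2.211 ]), array([-0.289 ,  0.3207,  1.5285, -0.    ,  1.2924,  2.211 ]), array([-0.6563,  0.312 ,  1.9671, -0.    ,  0.8625,  1.8437]), None]
-2.0 [array([-0.289 ,  0.4906,  1.6782, -0.    ,  0.9727,  1.711 ]), array([-0.289 ,  0.3207,  1.5285, -0.    ,  1.2924,  1.711 ]), array([-0.6563,  0.312 ,  1.9671, -0.    ,  0.8625,  1.3437]), None]
-1.5 [array([-0.289 ,  0.4906,  1.6782, -0.    ,  0.9727,  1.211 ]), array([-0.289 ,  0.3207,  1.5285, -0.    ,  1.2924,  1.211 ]), array([-0.6563,  0.312 ,  1.9671, -0.    ,  0.8625,  0.8437]), array([ 0.5807,  0.1009,  1.8073, -0.    ,  1.2334,  2.0807])]
-1.0 [array([-0.289 ,  0.4906,  1.6782, -0.    ,  0.9727,  0.711 ]), array([-0.289 ,  0.3207,  1.5285, -0.    ,  1.2924,  0.711 ]), array([-0.6563,  0.312 ,  
[... 1045 characters left out ...]
.6563]), array([ 0.5807,  0.1009,  1.8073, -0.    ,  1.2334, -0.4193])]
1.5 [array([-0.289 ,  0.4906,  1.6782,  0.    ,  0.9727, -1.789 ]), array([-0.289 ,  0.3207,  1.5285,  0.    ,  1.2924, -1.789 ]), array([-0.6563,  0.312 ,  1.9671,  0.    ,  0.8625, -2.1563]), array([ 0.5807,  0.1009,  1.8073, -0.    ,  1.2334, -0.9193])]
2.0 [array([-0.289 ,  0.4906,  1.6782, -0.    ,  0.9727, -2.289 ]), array([-0.289 ,  0.3207,  1.5285, -0.    ,  1.2924, -2.289 ]), None, array([ 0.5807,  0.1009,  1.8073,  0.    ,  1.2334, -1.4193])]
2.5 [None, None, None, array([ 0.5807,  0.1009,  1.8073,  0.    ,  1.2334, -1.9193])]
3.0 [None, None, None, array([ 0.5807,  0.1009,  1.8073, -0.    ,  1.2334, -2.4193])]
```

```bash
python3 - <<'E'
from h import *
from rig import manip
o=list(down(0));x,y=.5985,-.1647
manip.move_to([x,y,.36],o);manip.hold(.1)
manip.servo_line([x,y,.193],o,rate=.12)
manip.command_gripper(0.0,60)
print(manip.get_width(),manip.get_grip_force(),manip.get_position(),manip.get_contact_force(),manip.get_torque())
manip.servo_line([x,y,.32],o,rate=.12);manip.hold(.2)
print(manip.get_width(),manip.get_grip_force(),manip.get_position(),manip.get_contact_force(),manip.get_torque(),manip.get_time())
d={n:manip.camera(n) for n in("scene","top")};pickle.dump(d,open("d1.pkl","wb"))
R=lambda im,x,y,w,h:cv2.resize(im[y:y+h,x:x+w],(400,600),interpolation=cv2.INTER_CUBIC)
cv2.imwrite("pics/lift.png",np.hstack([R(d["scene"]["image"],180,110,120,180),R(d["top"]["image"],340,130,120,180)])[:,:,::-1])
E
```

```text
0.020798101607138023 58.57489049434662 [ 0.5988 -0.1648  0.1932] [0.3252 0.137  1.6113] [ 0.0231 -0.132  -0.0175]
0.02077085213470557 58.59424352645874 [ 0.5983 -0.1646  0.3192] [-0.5794 -0.0902 -1.085 ] [-0.0654 -0.0039 -0.0451] 6.7083
```

View pics/lift.png

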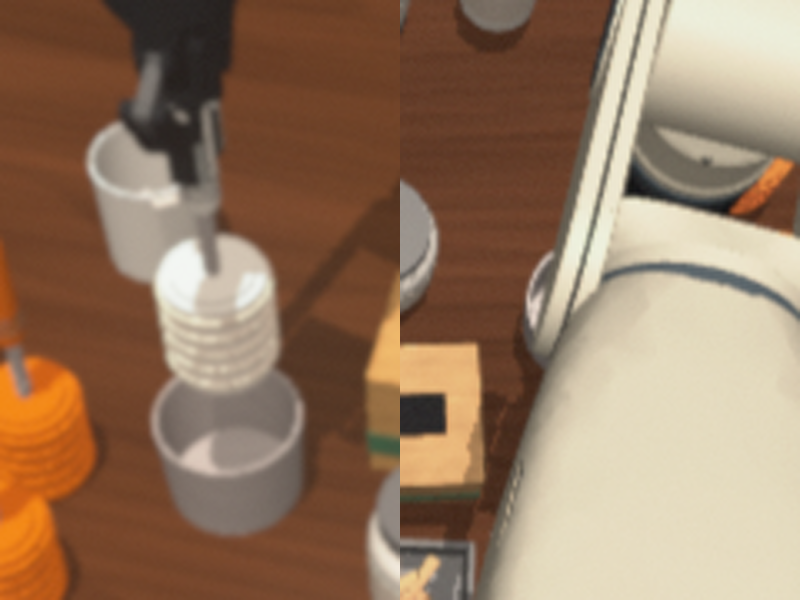

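The brush is held and clear of the pot (head-top centre at about scene (244,191)), and it looks upright. I check the tilt numerically, then hover over the jug and look.

```bash
python3 - <<'E'
from h import *
from rig import manip
d0=pickle.load(open("d0.pkl","rb"));d=pickle.load(open("d1.pkl","rb"))
print("stem/head-top before",onplane(d0["scene"],(249.5,230),.085),"after",onplane(d["scene"],(243.9,190.6),.211))
o=list(down(0))
manip.servo_line([.396,-.290,.32],o,rate=.15);manip.hold(.3)
print(manip.get_position(),manip.get_time())
d={n:manip.camera(n) for n in("scene","top")};pickle.dump(d,open("d2.pkl","wb"))
R=lambda im,x,y,w,h:cv2.resize(im[y:y+h,x:x+w],(400,600),interpolation=cv2.INTER_CUBIC)
cv2.imwrite("pics/jug.png",np.hstack([R(d["scene"]["image"],170,60,120,180),R(d["top"]["image"],400,210,120,180)])[:,:,::-1])
E
```

```text
stem/head-top before [[ 0.6014 -0.1623]] after [[ 0.6003 -0.163 ]]
[ 0.3962 -0.2898  0.3199] 8.85
```

View pics/jug.png

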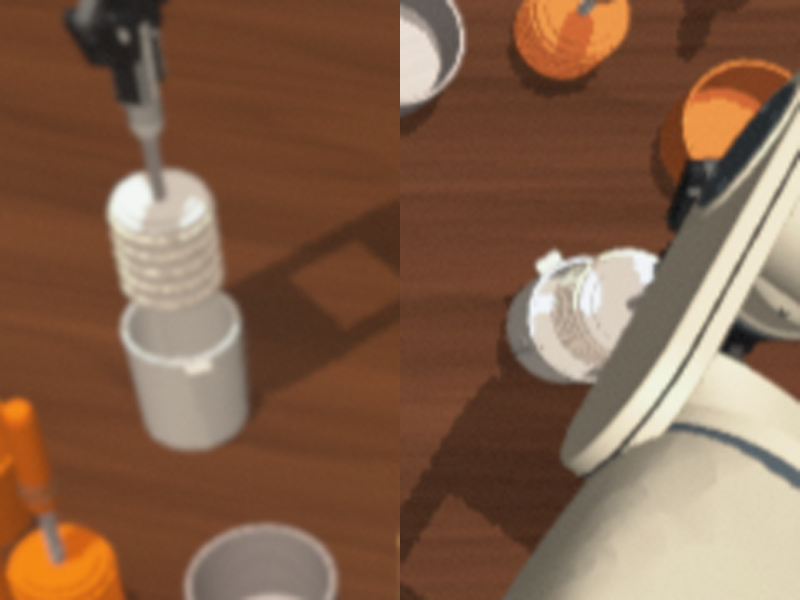

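The scene crop shows the brush hanging upright over the jug's mouth, with the head above the rim at about scene (223,155). I start the strokes, watching the force on the first one.

```bash
python3 - <<'E'
from h import *
from rig import manip
o=list(down(0));x,y=.396,-.290
def rep(t):print(t,manip.get_position(),manip.get_contact_force(),round(manip.get_grip_force(),1),manip.get_time())
manip.servo_line([x,y,.25],o,rate=.1);rep("in")
manip.servo_line([x,y,.215],o,rate=.08);f=np.array(manip.get_contact_force());rep("215")
if np.abs(f).max()<8:
    for i in range(3):
        manip.servo_line([x,y,.198],o,rate=.07);manip.hold(.2);rep("down")
        manip.servo_line([x,y,.253],o,rate=.08);manip.hold(.2);rep("up")
d={n:manip.camera(n) for n in("scene","top")};pickle.dump(d,open("d3.pkl","wb"))
cv2.imwrite("pics/up.png",cv2.resize(d["scene"]["image"][60:240,170:290],(400,600))[:,:,::-1])
E
```

```text
in [ 0.3963 -0.2903  0.2504] [ 0.5289 -0.6979 -0.7171] 58.6 9.8
215 [ 0.3961 -0.2901  0.2151] [ 0.6589  0.142  -0.2558] 58.6 10.3833
down [ 0.3962 -0.2901  0.1982] [-0.4723 -0.1024 -1.5906] 58.6 10.975
up [ 0.3957 -0.2898  0.2524] [-0.2382  0.2899 -1.2263] 58.6 12.0167
down [ 0.3962 -0.2902  0.1985] [ 0.0279  0.1429 -1.3608] 58.6 13.15
up [ 0.3957 -0.2898  0.2524] [-0.5199  0.5995 -2.0867] 58.6 14.1917
down [ 0.3962 -0.2902  0.1985] [ 0.361   0.1499 -0.6264] 58.6 15.325
up [ 0.3958 -0.2898  0.2524] [-0.3169  0.3015 -0.1563] 58.6 16.3667
```

View pics/up.png

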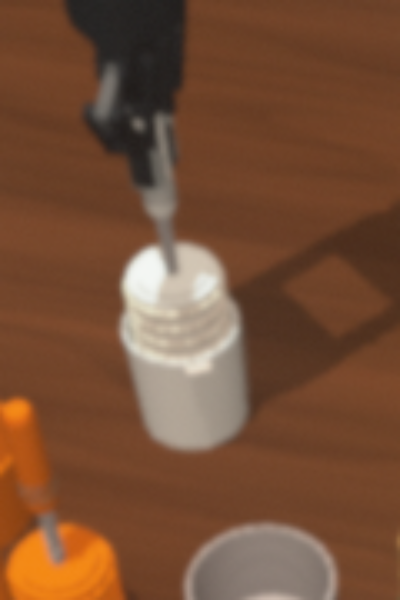

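The three strokes ran without force, and the jug still stands in place. I probe the jug floor gently to confirm the brush's height in the hand, which I need for the stroke depth and the final height.

```bash
python3 - <<'E'
from h import *
from rig import manip
o=list(down(0));x,y=.396,-.290
manip.servo_line([x,y,.198],o,rate=.08);manip.hold(.1);f0=manip.get_contact_force()[2]
for z in np.arange(.196,.1885,-.001):
    manip.servo_line([x,y,z],o,rate=.03);manip.hold(.05);f=manip.get_contact_force()[2]-f0;print(z,manip.get_position()[2],round(f,2))
    if f>4:break
manip.servo_line([x,y,.253],o,rate=.08);print(manip.get_time(),manip.get_width())
E
```

```text
0.196 0.1961340159753012 -0.9
0.195 0.1949577777826215 -1.22
0.194 0.193952399703137 -1.71
0.193 0.1932064115402651 1.31
0.192 0.19314575786983118 11.99
19.8167 0.02049852308267102
```

The floor was felt at TCP z 0.1932, so the lower end sits 0.188 m below the TCP, as planned. Next I carry the brush over to the dish.

```bash
python3 - <<'E'
from h import *
from rig import manip
o=list(down(0));x,y=.396,-.290
manip.servo_line([x,y,.37],o,rate=.12)
manip.move_to([.402,.278,.37],o);manip.hold(.2)
manip.servo_line([.402,.278,.235],o,rate=.1);manip.hold(.3)
print(manip.get_position(),manip.get_time(),manip.get_width(),manip.get_grip_force())
d={n:manip.camera(n) for n in("scene","top")};pickle.dump(d,open("d4.pkl","wb"))
R=lambda im,x,y,w,h:cv2.resize(im[y:y+h,x:x+w],(400,600),interpolation=cv2.INTER_CUBIC)
cv2.imwrite("pics/dish.png",np.hstack([R(d["scene"]["image"],390,90,120,180),R(d["top"]["image"],160,220,120,180)])[:,:,::-1])
E
```

```text
[0.4021 0.2781 0.2353] 24.9833 0.0207673967290977 58.604936599731445
```

View pics/dish.png

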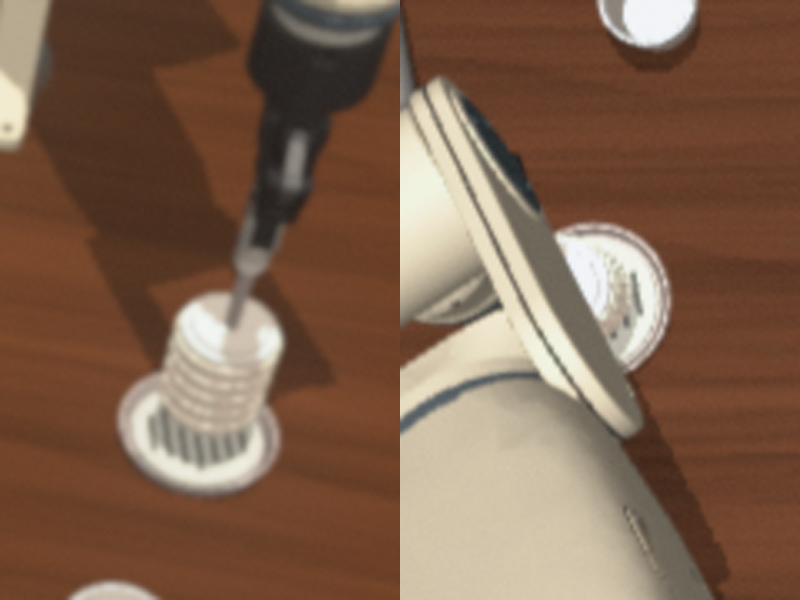

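The brush hangs over the dish, lower end above the strainer; the stem base is at about scene (460,187.5). I check the centring, lower to the final height and check again.

```bash
python3 - <<'E'
from h import *
from rig import manip
d=pickle.load(open("d4.pkl","rb"))
p=onplane(d["scene"],(460.2,187.5),.127)[0];print("brush scene",p,"dish scene .4056 .2778")
if np.linalg.norm(p-[.4056,.2778])<.010:
    manip.servo_line([.402,.278,.216],list(down(0)),rate=.05);manip.hold(1.5)
    print(manip.get_position(),manip.get_contact_force(),manip.get_width(),manip.get_grip_force(),np.abs(manip.get_joint_vel()).max(),manip.get_time())
    c=manip.camera("scene");cv2.imwrite("pics/fin.png",c["image"][:,:,::-1])
E
```

```text
brush scene [0.4058 0.2814] dish scene .4056 .2778
[0.402 0.278 0.216] [ 0.46   -0.0528 -0.3827] 0.02083907305218681 58.60440015792847 0.0012221531168122013 27.1167
```

View pics/fin.png

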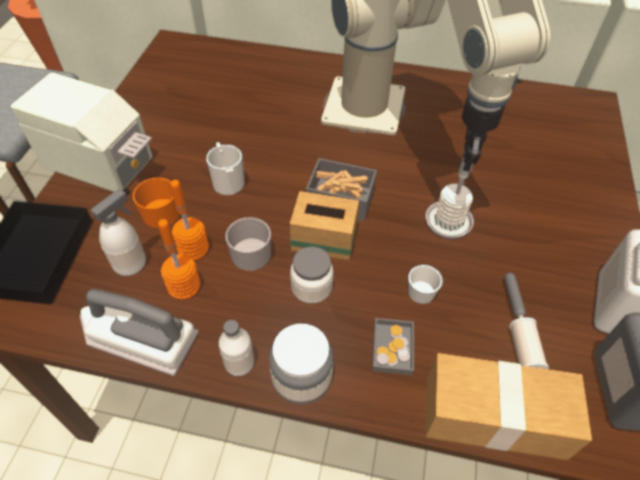

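The brush is upright over the dish at about (455,208). The jug (226,168), the pot (249,243) and everything else stand where they were, so I hand in.

```bash
python3 -c "
from rig import manip
print(manip.sign_off())"
```

```text
the job is handed in; nothing more can be done
None
```

I scrubbed the jug with three full strokes (plus one extra dip to feel the floor) and handed in with the brush held upright about 12 mm above the centre of the dish's rim; nothing else looked moved in the last picture, and no verdict came back.

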